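# Pack and wedge a glue-up jig until the seam closes, and keep it pressed

## Robot

A 7-joint arm with a two-finger parallel gripper is mounted at the origin on the work surface. World frame = base frame: x ahead of the robot, y to its left, z up, the work surface at z = 0. Lengths are in m, angles in rad, forces in N, time in s.
With the tool pointing down it reaches from about 0.4 to 0.85 m from the base axis. Payload 4.5 kg.
Tool frame: the origin (TCP) lies on the centre line of the jaws, within the pads' length; the fingertips stand r.tip_extent ahead of it and the grasp point (between the pads) is the TCP (r.tip_extent is the distance from the TCP to the fingertips, in m); z points along the fingers, y is the line along which they close (so a half turn about z gives the same grasp; the last joint's range is limited). The gripper opens to 88 mm and grips with 3 to 60 N. Pads are 18 mm wide; open, the fingers measure 123 mm over their backs; the gripper's body (75 mm by 187 mm) begins 45 mm behind the grasp point.
Start: joints at [1.176, 0.689, -0.195, 1.565, 0.157, 0.902, -0.215], TCP at [0.26, -0.568, 0.235] pointing down, gripper open.
Joint ranges: [-3.01, 3.01], [-0.46, 2.08], [-1.47, 1.51], [0.13, 2.56], [-1, 4.14], [0.04, 2.09], [-2.66, 2.66]. Speed limits (rad/s): [2.57, 2.57, 3.14, 3.14, 3.14, 3.14, 3.14].

## Interface

Orientations are given as a unit quaternion [x, y, z, w].
In Python, from plant import sensors, vision, finish_job, r gives the robot as it stands. The module is installed in compiled form; this text tells all that it offers.
- The arm moves only by the tool step_arm, never from a script. Its argument "steps" is a list of rows, each a list of 2 entries, a list of its own where there are three numbers: the shift along the tool's x, y, z in cm, then the turn, a rotation vector about the tool's x, y, z in degrees. A call has 1 to 12 rows; each row shifts and turns the commanded pose from where the row before left it, along the tool's axes as they then stand; what a row does not reach is not made up. A row lasts 1/8 s, in which the tool goes at most 62.5 mm and 10.7 degrees, less where a joint would pass 70% of its speed; a pose out of reach is approached as far as the arm can. A call with a gripper value outside its range is refused whole. "claw" is the opening, from -1 (shut) to 1 (fully open), set as the call begins (left out, the last holds). The fingers move at their own pace and stop on an object; "grip_force" is the grip in N (left out, the last holds). Time passes only in rows, so rows that do not move let the fingers close. It gives the time, the measured TCP pose, the force, the opening and the grip force at its end, in the units of the state.
- sensors.get_state(): the state, without advancing time (a new reading comes with each control period).
- vision.snapshot(name): name is "side" or "top"; returns a dict with "img" (400x640x3 uint8, red, green, blue), "fx", "fy", "cx", "cy" (pixels), "position" and "rotation" of the camera in the world. Camera axes: x right, y down, z forward; pixel columns grow to the right and rows downward; lengths in m; the calibration is good to about 2 mm. A picture is of the moment at which its call begins. There is no depth.
- finish_job(): hands the job in; it is judged then, once.
The state is a dict: "clock": time; "q": joint angles; "qd": joint speeds; "joint_torque": joint torques, N m; "tool_pos": TCP position; "eef_rot": TCP orientation; "contact_force": force on the tool from outside, world axes, zero at the start; "moment": the same for the moment, N m; "opening": opening from 0.0 (shut) to 1.0 (fully open); "finger_force": force on a finger pad.
Only numpy, scipy, OpenCV 4.12 (cv2) and the standard library are available. Lean on these libraries where they do the work, as an engineer would, in place of code of your own. Each camera call takes 0.05 s, during which the arm holds its last target. There are 200 camera calls.

## Task

Close the seam of the glue-up: stand wooden packing blocks in the gap between the stop and the loose half, flat against the stop and one another, as many as it takes until only the wedge still fits in. Then push the wedge, thin end down and flat side to the blocks, into the space that is left until you feel the stack go tight and the seam is closed, with the wedge's thin end still clear of the jig's bed. Finish while still holding the wedge and pressing it down firmly, and leave the other things on the bench alone.

Things in the scene. Friction and masses are not known exactly. Their poses are not given: they have to be found in the camera images.
- jig: glue-up jig fixed to the bench; origin on the bench. Plywood bed 170 (x) x 235 (y, -135 to +100) mm, its top 12 mm up. Along y: fence and fixed beech half (120 mm in x, ends at y = -66 mm), seam, loose half, gap (open above and at both x ends), stop; each 70 mm high over the bed. x runs along the gap, y across it from seam to stop.
- loose_half (a joint): opening of the seam between the fixed and the loose beech half, m: 0 = closed, up to 0.006 = open. The loose half (120 in x, 44 in y, 70 mm high, on the bed) slides along the jig's y with about 1.5 N of friction and no spring; it opens towards the stop and closes when pushed away from it.
- loose_face (a point): middle of the top edge of the loose half's face that looks into the gap (jig's +y side), 70 mm above the bed; moves with the seam.
- stop: aluminium stop bar fixed on the bed, parallel to the loose half, at a place that differs each time: 165 (x) x 24 (y) x 70 mm high, with a middle part 36 mm wide (x) that rises to 102 mm and a black knob 10 mm high near each end. Origin: centre of its underside, on the bed; axes as the jig. Seam closed, the gap from loose half to stop is 40 to 84 mm.
- stop_face (a point): middle of the top edge of the stop's face that looks into the gap, 70 mm above the bed (its middle part rises on, in the same plane).
- wedge: wooden wedge, 80 g, thin end down. Origin: level of the thin end, middle of the head in plan. Blade z 0 to 80 mm, 30 mm wide (x); flat side at y = +15 mm; other side slopes from y = +9 (z 0; 6 mm thick) to -15 mm (z 80; 30 mm thick). Head, to grip across x: 50 (x) x 30 (y) mm, z 80 to 120. In the gap its axes run as the jig (slope to the loose half).
- wedge_head (a point): centre of the top of the wedge's head.
- stand: fixed plywood stand of the wedge, origin on the bench, axes as the wedge at the start. Base 100 x 70 x 8 mm; two posts (14 x 44 mm, centred at x = -25 and +25 mm), 90 mm high. The head rests on the posts; the blade hangs between them, its end 10 mm over the bench.
- thin_block_a: thin wooden packing block standing on end on the bench: 24 mm thick (y) x 44 mm wide (x) x 105 mm tall (z), about 70 g. Origin at the centre of its underside. In the gap it stands on the bed with its thickness across the gap and its top 3 mm above the stop's middle part; grip it across its 44 mm width.
- thin_block_b: thin wooden packing block standing on end on the bench: 24 mm thick (y) x 44 mm wide (x) x 105 mm tall (z), about 70 g. Origin at the centre of its underside. In the gap it stands on the bed with its thickness across the gap and its top 3 mm above the stop's middle part; grip it across its 44 mm width.
- thick_block: thick wooden packing block standing on end on the bench: 36 mm thick (y) x 44 mm wide (x) x 105 mm tall (z), about 110 g. Origin at the centre of its underside. In the gap it stands on the bed with its thickness across the gap and its top 3 mm above the stop's middle part; grip it across its 44 mm width.
- glue_bottle: bystander, to be left alone: white glue bottle, 60 mm across, 170 mm tall.
- tape_roll: bystander, to be left alone: roll of paper tape lying flat, 90 mm across, 24 mm high, between the blocks and the wedge stand.
- screwdriver: bystander, to be left alone: screwdriver lying near the robot.
- hammer: bystander, to be left alone: hammer lying on the right.
- varnish_can: bystander, to be left alone: steel can, 84 mm across, 110 mm tall.
- offcut: bystander, to be left alone: flat dark wood offcut 90 x 60 x 18 mm.
- screw_cup: bystander, to be left alone: grey plastic cup, 76 mm across, 50 mm tall.
- spool: bystander, to be left alone: black cylinder 44 mm across, 50 mm tall.
Not all that is in view belongs to the job. What is shaped like the thick_block but green or pink is not meant.

How it is judged:
On the way, in this order (a step that is already met when the one before it is completed fails the run):
1. a packing block stands in the gap on the jig's bed, let go ((((x of thin_block_a in the frame of jig between -0.05 and 0.05 m and y of thin_block_a in the frame of jig between -0.016 and 0.056 m and y of thin_block_a in the frame of stop below -0.02 m and z of thin_block_a in the frame of jig below 0.017 m and angle between thin_block_a's own z axis and vertical below 0.1 rad) and contact force between thin_block_a and the fingers below 0.5 N) or ((x of thin_block_b in the frame of jig between -0.05 and 0.05 m and y of thin_block_b in the frame of jig between -0.016 and 0.056 m and y of thin_block_b in the frame of stop below -0.02 m and z of thin_block_b in the frame of jig below 0.017 m and angle between thin_block_b's own z axis and vertical below 0.1 rad) and contact force between thin_block_b and the fingers below 0.5 N) or ((x of thick_block in the frame of jig between -0.05 and 0.05 m and y of thick_block in the frame of jig between -0.016 and 0.056 m and y of thick_block in the frame of stop below -0.02 m and z of thick_block in the frame of jig below 0.017 m and angle between thick_block's own z axis and vertical below 0.1 rad) and contact force between thick_block and the fingers below 0.5 N))), for 0.2 s.
2. the wedge is in the space beside the blocks, thin end at least 10 mm below the top of the loose half (z of wedge in the frame of jig below 0.072 m and x of wedge in the frame of jig between -0.05 and 0.05 m and y of wedge in the frame of jig between -0.04 and 0.06 m), for 0.1 s.
At the end, for the whole second after the job is handed in: Seam closed to 1.2 mm. Wedge upright (0.12 rad), 10 mm or more down in the gap, end 2 mm clear of the bed, held by the fingers (over 3 N), pressing the loose half (over 3 N) and an upright block (over 1 N) on the bed; a block presses the stop (over 1 N) (value of joint loose_half below 0.0012 m and contact force between wedge and loose_half above 3 N and contact force between wedge and the fingers above 3 N and (((x of thin_block_a in the frame of jig between -0.05 and 0.05 m and y of thin_block_a in the frame of jig between -0.016 and 0.056 m and y of thin_block_a in the frame of stop below -0.02 m and z of thin_block_a in the frame of jig below 0.017 m and angle between thin_block_a's own z axis and vertical below 0.1 rad) and contact force between wedge and thin_block_a above 1 N) or ((x of thin_block_b in the frame of jig between -0.05 and 0.05 m and y of thin_block_b in the frame of jig between -0.016 and 0.056 m and y of thin_block_b in the frame of stop below -0.02 m and z of thin_block_b in the frame of jig below 0.017 m and angle between thin_block_b's own z axis and vertical below 0.1 rad) and contact force between wedge and thin_block_b above 1 N) or ((x of thick_block in the frame of jig between -0.05 and 0.05 m and y of thick_block in the frame of jig between -0.016 and 0.056 m and y of thick_block in the frame of stop below -0.02 m and z of thick_block in the frame of jig below 0.017 m and angle between thick_block's own z axis and vertical below 0.1 rad) and contact force between wedge and thick_block above 1 N)) and (((x of thin_block_a in the frame of jig between -0.05 and 0.05 m and y of thin_block_a in the frame of jig between -0.016 and 0.056 m and y of thin_block_a in the frame of stop below -0.02 m and z of thin_block_a in the frame of jig below 0.017 m and angle between thin_block_a's own z axis and vertical below 0.1 rad) and contact force between stop and thin_block_a above 1 N) or ((x of thin_block_b in the frame of jig between -0.05 and 0.05 m and y of thin_block_b in the frame of jig between -0.016 and 0.056 m and y of thin_block_b in the frame of stop below -0.02 m and z of thin_block_b in the frame of jig below 0.017 m and angle between thin_block_b's own z axis and vertical below 0.1 rad) and contact force between stop and thin_block_b above 1 N) or ((x of thick_block in the frame of jig between -0.05 and 0.05 m and y of thick_block in the frame of jig between -0.016 and 0.056 m and y of thick_block in the frame of stop below -0.02 m and z of thick_block in the frame of jig below 0.017 m and angle between thick_block's own z axis and vertical below 0.1 rad) and contact force between stop and thick_block above 1 N)) and z of wedge in the frame of jig between 0.014 and 0.072 m and angle between wedge's own z axis and vertical below 0.12 rad and x of wedge in the frame of jig between -0.05 and 0.05 m); the arm keeps its last pose, push and grip.
It fails at once if a bystander is pushed more than 40 mm away (distance of any of glue_bottle, tape_roll, screwdriver, hammer, varnish_can, offcut, screw_cup, spool from where it was at the start of the episode above 0.04 m).
It also fails if it takes over 72 s, if anything falls off the work surface, if the arm or the gripper's body presses on something with over 40 N, if the wrist force passes 120 N, or if a joint passes its speed limit or range.

## Working session

There is one attempt and no reset: what is moved stays moved. The work goes in short steps, Python scripts to look and compute and a tool call to move; the robot and the scene stay as the last step left them, time stands still between calls to the robot, and variables do not carry over. Pictures are saved under pics/ and viewed, at most 10 in all, crops included, and the job is handed in when it is done.

Besides the shell and the picture viewer there is one more tool, called after "Call:" by a JSON object that holds its "method" and its "body", one argument or row to a line. step_arm: Moves the arm, as the interface text tells. Its arguments: {"type":"object","properties":{"steps":{"type":"array"},"claw":{"type":"number"},"grip_force":{"type":"number"}},"required":["steps"]}

```bash
mkdir -p pics
cat > h.py <<'E'
import numpy as np, cv2
from plant import sensors, vision, finish_job, r
def snap(n,f=None):
    s=vision.snapshot(n)
    if f: cv2.imwrite('pics/'+f,s['img'][:,:,::-1])
    return s
def ray(s,u,v):
    d=np.array([(u-s['cx'])/s['fx'],(v-s['cy'])/s['fy'],1.])
    return np.array(s['position']),np.array(s['rotation'])@d
def onz(s,u,v,z):
    p,d=ray(s,u,v); return p+d*(z-p[2])/d[2]
def proj(s,P):
    c=np.array(s['rotation']).T@(np.array(P)-np.array(s['position']))
    return c[0]/c[2]*s['fx']+s['cx'],c[1]/c[2]*s['fy']+s['cy']
def st():
    s=sensors.get_state()
    for k in ('clock','tool_pos','eef_rot','contact_force','opening','finger_force'): print(k,np.round(s[k],4))
E
python3 - <<'E'
from h import *
st(); print(r.tip_extent)
for n in('top','side'):
    s=snap(n,n+'0.png'); print(n,s['fx'],s['fy'],s['cx'],s['cy'],s['position'],np.round(s['rotation'],3).tolist())
E
```

```text
clock 0.0
tool_pos [ 0.2596 -0.5678  0.2342]
eef_rot [ 9.771e-01  2.128e-01 -3.000e-04 -9.000e-04]
contact_force [ 0.0691 -0.258  -0.3844]
opening 0.9984
finger_force 0.0
0.019
top 451.7071528806067 451.7071528806067 317.7879152356285 201.66273359833195 [ 0.33514296 -0.00341373  1.18850349] [0.705, -0.703, 0.06, -0.068]
side 439.6314237080139 439.6314237080139 319.42256636708265 193.89906522332944 [-0.06174819  0.60598619  1.02049347] [-0.37, 0.85, -0.347, 0.145]
```

View pics/top0.png

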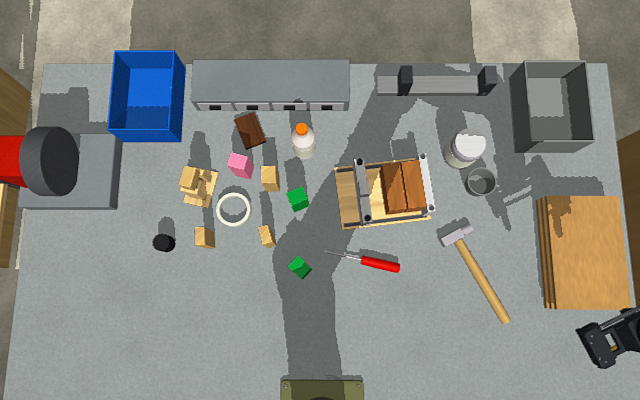

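View pics/side0.png

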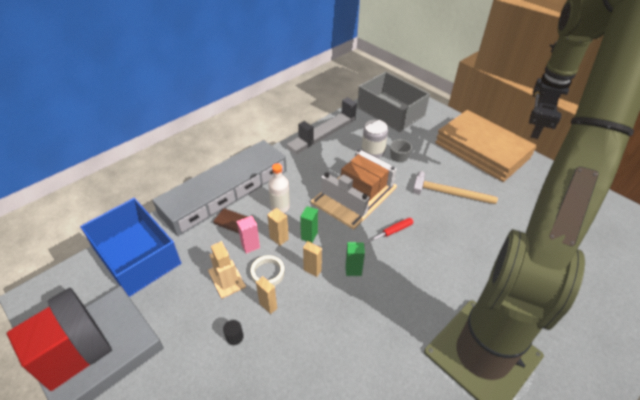

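Run:
```python
from h import *
i=cv2.imread('pics/top0.png')
a=cv2.resize(i[145:260,150:450],(800,307),interpolation=cv2.INTER_CUBIC)
j=cv2.imread('pics/side0.png')
b=cv2.resize(j[145:258,190:410],(556,286),interpolation=cv2.INTER_CUBIC)
c=np.zeros((600,800,3),np.uint8);c[:307]=a;c[310:596,:556]=b
cv2.imwrite('pics/crop0.png',c)
```

```text
(no output)
```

View pics/crop0.png

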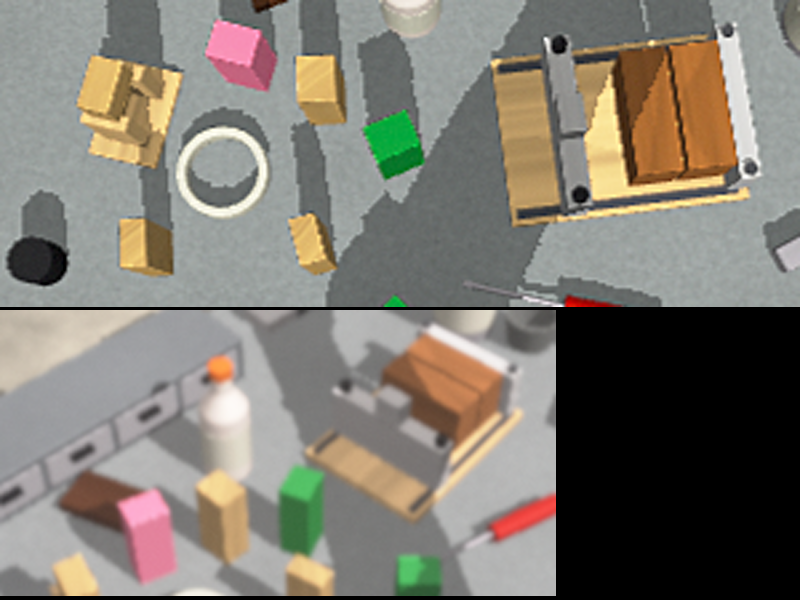

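Candidates (top image px): plain wood blocks at (269,174), (265,233), (203,234); wedge on stand at (190,178). Decoys: green (298,199), (299,267), pink (240,165). The crop confirms the plain wooden ones are the packing blocks; (269,174) seems thicker. Now I measure.

Run:
```python
from h import *
s=snap('top'); im=s['img']
def ratios():
    pass
hsv=cv2.cvtColor(im,cv2.COLOR_RGB2HSV)
for (u,v) in [(267,171),(272,185),(262,230),(270,240),(199,233),(208,238),(189,175),(390,180),(375,190),(361,175),(366,200),(358,195)]: print((u,v),im[v,u],hsv[v,u])
# top faces: wood light
K=4
big=cv2.resize(im,None,fx=K,fy=K,interpolation=cv2.INTER_CUBIC)
for n,(u,v) in dict(A=(267,171),B=(262,230),C=(199,233),W=(189,175)).items():
    m=np.zeros((big.shape[0]+2,big.shape[1]+2),np.uint8)
    cv2.floodFill(big.copy(),m,(u*K+2,v*K+2),0,(22,22,22),(22,22,22),4|cv2.FLOODFILL_FIXED_RANGE|cv2.FLOODFILL_MASK_ONLY|(255<<8))
    m=m[1:-1,1:-1]; c=max(cv2.findContours(m,0,2)[0],key=cv2.contourArea)
    z=0.105 if n!='W' else .13
    P=np.array([onz(s,(p[0][0]-1.5)/K,(p[0][1]-1.5)/K,z)[:2] for p in c])*1000
    print(n,cv2.contourArea(c)/K/K,cv2.minAreaRect(P.astype(np.float32)))
```

```text
(267, 171) [232 195 114] [ 21 130 232]
(272, 185) [166 135  81] [ 19 131 166]
(262, 230) [221 180 107] [ 19 132 221]
(270, 240) [236 196 118] [ 20 128 236]
(199, 233) [233 196 116] [ 21 128 233]
(208, 238) [111  86  53] [ 17 133 111]
(189, 175) [232 192 113] [ 20 131 232]
(390, 180) [114  70  33] [ 14 181 114]
(375, 190) [251 229 157] [ 23  95 251]
(361, 175) [149 149 146] [ 30   5 149]
(366, 200) [145 143 142] [ 10   5 145]
(358, 195) [88 89 89] [90  3 89]Traceback (most recent call last):
  File "<stdin>", line 15, in <module>
  File "h.py", line 11, in onz
    p,d=ray(s,u,v); return p+d*(z-p[2])/d[2]
        ~~~^^^^^^^
  File "h.py", line 9, in ray
    return np.array(s['position']),np.array(s['rotation'])@d
                                   ~~~~~~~~~~~~~~~~~~~~~~~^~
ValueError: matmul: Input operand 1 has a mismatch in its core dimension 0, with gufunc signature (n?,k),(k,m?)->(n?,m?) (size 3 is different from 4)
```

```bash
sed -i "s/    s=vision.snapshot(n)/    s=dict(vision.snapshot(n)); s['rotation']=Rotation.from_quat(s['rotation']).as_matrix()/; 1a from scipy.spatial.transform import Rotation" h.py
cat > faces.py <<'E'
from h import *
K=4
def faces(s,seeds,tol=22):
    big=cv2.resize(s['img'],None,fx=K,fy=K,interpolation=cv2.INTER_CUBIC); out={}
    for n,(u,v,z) in seeds.items():
        m=np.zeros((big.shape[0]+2,big.shape[1]+2),np.uint8)
        cv2.floodFill(big.copy(),m,(u*K+2,v*K+2),0,(tol,)*3,(tol,)*3,4|cv2.FLOODFILL_FIXED_RANGE|cv2.FLOODFILL_MASK_ONLY|(255<<8))
        c=max(cv2.findContours(m[1:-1,1:-1],0,2)[0],key=cv2.contourArea)
        P=np.array([onz(s,(p[0][0]-1.5)/K,(p[0][1]-1.5)/K,z)[:2] for p in c])*1000
        R=cv2.minAreaRect(P.astype(np.float32)); out[n]=(R,P)
        print(n,np.round(R[0],1),np.round(R[1],1),round(R[2],1),'corners',np.round(cv2.boxPoints(R)).tolist())
    return out
E
python3 - <<'E'
from faces import *
s=snap('top'); t=snap('side')
faces(s,dict(A=(267,171,.105),B=(262,230,.105),C=(199,233,.105),W=(189,175,.13)))
print('cams',s['position'],np.round(s['rotation'],2).tolist())
gx=lambda u,v,z:np.round(onz(s,u,v,z)*1000).tolist()
for c in [(494,64,.012),(705,37,.012),(748,195,.012),(514,225,.012)]: print('bed',gx(150+c[0]/2.667,145+c[1]/2.667,.012))
for c in [(544,40),(570,38),(592,208),(568,214)]: print('stop',gx(150+c[0]/2.667,145+c[1]/2.667,.082))
for c in [(614,52),(668,45),(685,178),(630,185),(720,40),(738,170)]: print('beech',gx(150+c[0]/2.667,145+c[1]/2.667,.082))
E
```

```text
A [603.  132.9] [43.4 35.1] 1.6 corners [[581.0, 150.0], [582.0, 115.0], [625.0, 116.0], [624.0, 151.0]]
B [454.  136.8] [44.2 23.8] 17.4 corners [[429.0, 142.0], [436.0, 119.0], [479.0, 132.0], [472.0, 155.0]]
C [450.5 295.3] [43.8 21.8] 3.9 corners [[428.0, 305.0], [429.0, 283.0], [473.0, 286.0], [472.0, 308.0]]
W [591.9 325.7] [29.7 50.1] 76.9 corners [[564.0, 317.0], [613.0, 306.0], [620.0, 335.0], [571.0, 346.0]]
cams [ 0.33514296 -0.00341373  1.18850349] [[0.0, -0.98, 0.18], [-1.0, -0.0, 0.01], [-0.01, -0.18, -0.98]]
bed [641.0, -36.0, 12.0]
bed [669.0, -248.0, 12.0]
bed [508.0, -285.0, 12.0]
bed [478.0, -55.0, 12.0]
stop [646.0, -81.0, 82.0]
stop [648.0, -106.0, 82.0]
stop [485.0, -124.0, 82.0]
stop [480.0, -102.0, 82.0]
beech [634.0, -147.0, 82.0]
beech [641.0, -199.0, 82.0]
beech [514.0, -211.0, 82.0]
beech [507.0, -160.0, 82.0]
beech [646.0, -248.0, 82.0]
beech [521.0, -260.0, 82.0]
```

Run:
```python
from h import *
s=snap('top')['img'].astype(int)
for v in (170,180,190,198,206):
    print(v); print([(u,*s[v,u]) for u in range(354,432)] if v in(180,206) else [(u,s[v,u,0],s[v,u,2]) for u in range(354,432)])
```

```text
170
[(354, np.int64(87), np.int64(87)), (355, np.int64(80), np.int64(81)), (356, np.int64(136), np.int64(133)), (357, np.int64(149), np.int64(145)), (358, np.int64(146), np.int64(144)), (359, np.int64(146), np.int64(144)), (360, np.int64(148), np.int64(146)), (361, np.int64(151), np.int64(149)), (362, np.int64(147), np.int64(145)), (363, np.int64(147), np.int64(146)), (364, np.int64(152), np.int64(157)), (365, np.int64(139), np.int64(99)), (366, np.int64(172), np.int64(85)), (367, np.int64(191), np.int64(99)), (368, np.int64(189), np.int64(99)), (369, np.int64(188), np.int64(99)), (370, np.int64(188), np.int64(99)), (371, np.int64(186), np.int64(101)), (372, np.int64(186), np.int64(101)), (373, np.int64(184), np.int64(98)), (374, np.int64(185), np.int64(99)), (375, np.int64(183), np.int64(100)), (376, np.int64(182), np.int64(99)), (377, np.int64(183), np.int64(98)), (378, np.int64(189), np.int64(103)), (379, np.int64(135), np.int64(67)), (380, np.int64(77), np.int64(28)), (381, np.int64(63), np.int64(16)), (382, np.int64(62), np.int64(23)), (383, np.int64(109), np.int64(33)), (384, n
[... 14674 characters left out ...]
t64(174), np.int64(108), np.int64(48)), (419, np.int64(173), np.int64(108), np.int64(49)), (420, np.int64(201), np.int64(125), np.int64(61)), (421, np.int64(185), np.int64(112), np.int64(54)), (422, np.int64(187), np.int64(114), np.int64(53)), (423, np.int64(175), np.int64(105), np.int64(50)), (424, np.int64(172), np.int64(104), np.int64(45)), (425, np.int64(182), np.int64(106), np.int64(37)), (426, np.int64(100), np.int64(61), np.int64(36)), (427, np.int64(219), np.int64(223), np.int64(221)), (428, np.int64(242), np.int64(243), np.int64(238)), (429, np.int64(149), np.int64(147), np.int64(147)), (430, np.int64(91), np.int64(91), np.int64(92)), (431, np.int64(80), np.int64(83), np.int64(87))]
```

Run:
```python
from h import *
i=cv2.imread('pics/top0.png')
cv2.imwrite('pics/jig.png',cv2.resize(i[150:235,330:442],(784,595),interpolation=cv2.INTER_NEAREST))
```

```text
(no output)
```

View pics/jig.png

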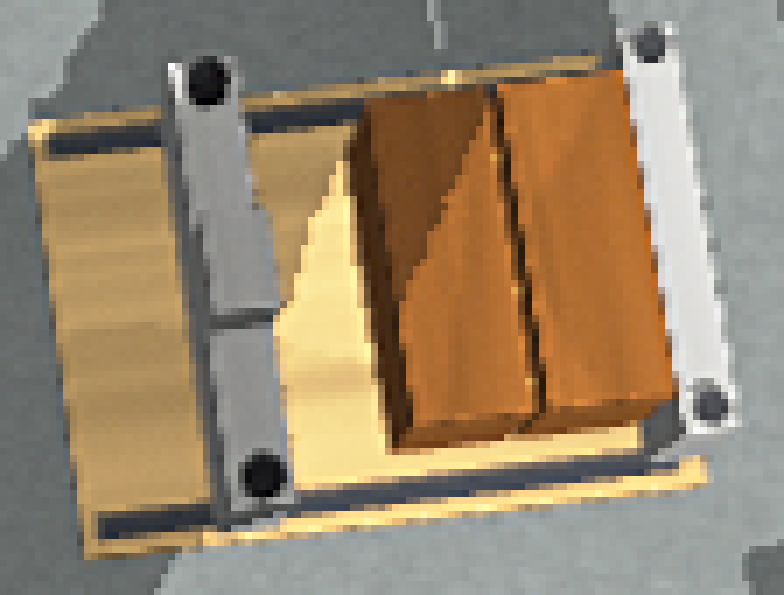

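Run:
```python
from h import *
s=snap('top')
g=lambda L,z:np.array([onz(s,u,v,z)[:2]*1000 for u,v in L])
E=dict(face=g([(382.5,170),(384.5,180),(385.6,190),(386.5,198),(388.1,206)],.082),
stop=np.vstack([g([(364.6,170),(368.6,198),(369.7,206)],.082),g([(367.6,180),(369.6,190)],.114)]),
fix=g([(402.3,170),(403.6,180),(405.4,190),(406.5,198),(407.5,206)],.082),
stopback=g([(355.6,170),(359.6,190.),(360.6,206)],.082))
for n,P in E.items():
    k=np.polyfit(P[:,0],P[:,1],1); print(n,np.round(P,1).tolist(),'yaw',np.degrees(np.arctan(k[0])),'y@570',np.polyval(k,570),'res',np.round(P[:,1]-np.polyval(k,P[:,0]),1))
# x extents of jig at bed
print(onz(s,330+40/7,150+128/7,.012),onz(s,330+90/7,150+553/7,.012),onz(s,330+707/7,150+465/7,.012))
print('fixed half top corners',onz(s,330+625/7,150+72/7,.082),onz(s,330+676/7,150+395/7,.082),onz(s,330+370/7,150+100/7,.082),onz(s,330+407/7,150+430/7,.082))
print('stop corners',onz(s,330+172/7,150+65/7,.082),onz(s,330+230/7,150+522/7,.082))
```

```text
face [[620.0, -152.8], [594.2, -157.2], [568.5, -159.4], [548.2, -161.2], [528.0, -164.7]] yaw 6.873891208631411 y@570 -159.26977818134776 res [ 0.5 -0.9  0.   0.7 -0.3]
stop [[619.9, -107.7], [548.1, -116.7], [527.9, -119.1], [586.6, -111.7], [561.7, -116.1]] yaw 7.158583435797053 y@570 -114.10605732432454 res [ 0.1  0.2  0.3  0.4 -1. ]
fix [[620.1, -202.6], [594.2, -205.1], [568.6, -208.8], [548.3, -210.9], [528.1, -212.7]] yaw 6.503878767470196 y@570 -208.20668620719164 res [-0.1  0.4 -0.4 -0.2  0.3]
stopback [[619.9, -85.1], [568.4, -94.5], [527.8, -96.5]] yaw 7.20778578391853 y@570 -92.28618965517576 res [ 0.9 -2.   1.1]
[ 0.64259215 -0.03698101  0.012     ] [ 0.47880076 -0.05519188  0.012     ] [ 0.51265191 -0.28663564  0.012     ]
fixed half top corners [ 0.64541299 -0.24613709  0.082     ] [ 0.52712187 -0.25986169  0.082     ] [ 0.63486637 -0.15400682  0.082     ] [ 0.51433606 -0.1644535   0.082     ]
stop corners [ 0.64785238 -0.08278266  0.082     ] [ 0.48137272 -0.10144711  0.082     ]
```

```bash
cat >> h.py <<'E'
def plan(P,yaw=None,verbose=True):
    "shift in tool axes (cm) from measured pose to world P, and tool turn (deg rotvec) to point down with tool x at yaw"
    s=sensors.get_state(); R=Rotation.from_quat(s['eef_rot'])
    print('shift cm',np.round(R.inv().apply(np.array(P)-s['tool_pos'])*100,2),'yaw now',np.round(np.degrees(np.arctan2(*R.as_matrix()[1::-1,0])),2))
    if yaw is not None:
        T=Rotation.from_euler('z',yaw,degrees=True)*Rotation.from_quat([1,0,0,0])
        print('turn deg',np.round(np.degrees((R.inv()*T).as_rotvec()),2))
E
python3 - <<'E'
from h import *
plan([.603,.133,.235],91.6)
i=cv2.imread('pics/top0.png')[155:215,170:225]; j=cv2.imread('pics/side0.png')[235:300,200:250]
c=np.zeros((440,800,3),np.uint8);c[:436,:400]=cv2.resize(i,(400,436),interpolation=cv2.INTER_CUBIC);c[:440,430:768]=cv2.resize(j,(338,440),interpolation=cv2.INTER_CUBIC)
cv2.imwrite('pics/wed.png',c)
E
```

```text
shift cm [ 60.37 -49.51   0.  ] yaw now 24.57
turn deg [-2.000e-02 -1.000e-02 -6.703e+01]
```

View pics/wed.png

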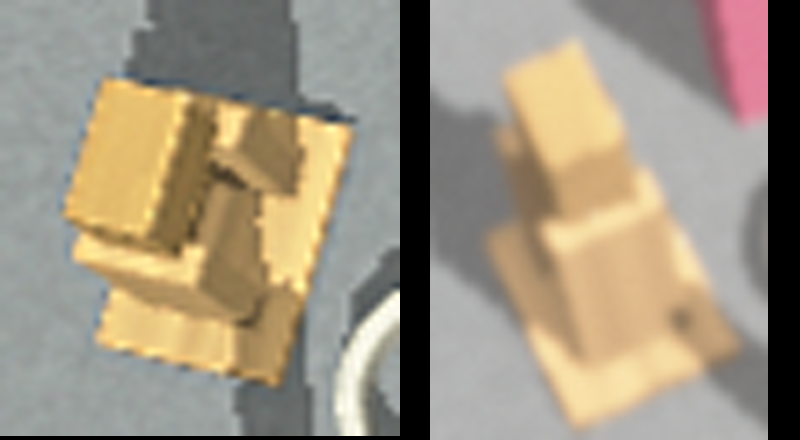

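Run:
```python
import cv2
i=cv2.imread('pics/top0.png')
for v in range(168,202): print(v,*['%3d'%i[v,u,2] for u in range(178,220)])
j=cv2.imread('pics/side0.png')
c=cv2.resize(cv2.cvtColor(i[160:205,176:221],cv2.COLOR_BGR2GRAY),(560,560),interpolation=cv2.INTER_NEAREST)
```

```text
168 156 155 157 156 147 195 227 229 233 233 232 234 237 230 231 236 253 248 186 158 159 141 134 109  73  85  96 100 102 100  99  99 100 103 148 160 166 164 159 158 158 157
169 153 157 157 156 130 230 233 228 232 231 231 231 231 231 233 235 247 208 148 158 176 165 220 199 189 161 145 115  96  92  91  97  96  89 101 105 105 102 150 164 160 156
170 148 153 153 156 152 221 229 229 232 230 230 231 232 231 229 234 249 169 119 143 150 154 241 251 255 247 185 138 145 187 160 116  96  84  83  83  82  85 100 154 162 155
171 150 151 150 151 189 225 228 231 233 230 231 231 232 229 230 235 255 183 125 132 128 170 244 249 253 215 153 138 146 164 162 157 153 250 235 176 113  58  69  90  92 142
172 156 158 152 147 231 234 229 231 231 229 230 230 231 228 231 240 225 153 129 132 124 118 237 248 254 190 135 141 146 157 160 157 154 241 248 245 252 255 243 205 156 147
173 157 156 152 129 218 230 229 231 230 230 230 231 230 228 231 248 192 132 133 134 124 137 242 252 246 171 136 144 142 152 157 156 151 236 243 240 246 254 255 244 174 147
174 154 150 143 175 223 228 231 232 231 229 230 231 228 226 233 254 
[... 4047 characters left out ...]
 165 118  95
198 151 151 152 158 154 146 240 245 240 237 235 234 235 235 241 243 245 218 190 187 190 181 182 184 169 152 121 111 161 179 180 182 165 113 137 158 163 158 155 164 113  81
199 158 154 153 154 153 133 233 243 239 236 234 232 233 235 239 242 244 233 225 224 231 240 216 198 136  92  92 134 169 176 182 180 139  97 136 157 157 155 161 164 108 134
200 158 163 156 152 149 188 238 244 240 236 232 232 233 236 240 242 239 230 223 225 233 239 235 241 187 156 146 148 169 181 180 183 124  84 141 157 154 158 161 165 125 227
201 156 157 160 153 146 221 247 246 241 238 235 233 235 238 239 242 237 228 222 228 232 236 232 244 192 160 165 168 174 184 178 187 131  90 144 156 151 153 157 110 171 238
```

Choice: A (269,174) measures 43×35 mm at top height → the thick block; B, C are thin. The closed gap measures ≈49.5 mm, so thick (36) + wedge (13.5 mm) fits. The wedge's flat side appears to look towards world −y. Moving above the thick block.

Call:
{"method": "step_arm", "body": {
  "steps": [
    [[4.3, -3.5, 0], [0, 0, 0]],
    [[4.3, -3.5, 0], [0, 0, 0]],
    [[4.3, -3.5, 0], [0, 0, 0]],
    [[4.3, -3.5, 0], [0, 0, 0]],
    [[4.3, -3.5, 0], [0, 0, 0]],
    [[4.3, -3.5, 0], [0, 0, 0]],
    [[4.3, -3.5, 0], [0, 0, 0]],
    [[4.3, -3.5, 0], [0, 0, 0]],
    [[4.3, -3.5, 0], [0, 0, 0]],
    [[4.3, -3.5, 0], [0, 0, 0]],
    [[4.3, -3.5, 0], [0, 0, 0]],
    [[4.3, -3.5, 0], [0, 0, 0]]
  ],
  "claw": 1,
  "grip_force": 20
}}

```text
clock: 1.85
tool_pos: [0.5553, 0.0297, 0.2352]
eef_rot: [0.977, 0.213, 0.0, 0.0]
contact_force: [0.9, -0.8, 0.2]
opening: 0.997
finger_force: 0.0
```

Call:
{"method": "step_arm", "body": {
  "steps": [
    [[4.3, -3.5, 0], [0, 0, 0]],
    [[4.3, -3.5, 0], [0, 0, 0]],
    [[0, 0, 0], [0, 0, -10]],
    [[0, 0, 0], [0, 0, -10]],
    [[0, 0, 0], [0, 0, -10]],
    [[0, 0, 0], [0, 0, -10]],
    [[0, 0, 0], [0, 0, -10]],
    [[0, 0, 0], [0, 0, -10]],
    [[0, 0, 0], [0, 0, -7]],
    [[0, 0, 0], [0, 0, 0]]
  ]
}}

```text
clock: 3.1
tool_pos: [0.6036, 0.1273, 0.2349]
eef_rot: [0.698, 0.716, -0.0, -0.0]
contact_force: [-0.3, -0.6, 0.3]
opening: 1.005
finger_force: 0.0
```

Run:
```python
from h import *
st(); print(np.degrees(sensors.get_state()['q']).round())
plan([.603,.133,.092],91.6)
```

```text
clock 3.1
tool_pos [0.6036 0.1273 0.2349]
eef_rot [ 6.979e-01  7.162e-01 -0.000e+00 -2.000e-04]
contact_force [-0.2994 -0.5691  0.3484]
opening 1.0049
finger_force 0.0
[ -2.  40. -26.  91.  20.  54. -33.]
shift cm [ 0.57 -0.04 14.29] yaw now 91.48
turn deg [-0.02 -0.01 -0.12]
```

Call:
{"method": "step_arm", "body": {
  "steps": [
    [[0.57, 0, 3.3], [0, 0, 0]],
    [[0, 0, 4], [0, 0, 0]],
    [[0, 0, 4], [0, 0, 0]],
    [[0, 0, 3], [0, 0, 0]],
    [[0, 0, 0], [0, 0, 0]]
  ]
}}

```text
clock: 3.72
tool_pos: [0.6019, 0.1326, 0.09]
eef_rot: [0.698, 0.716, -0.002, -0.001]
contact_force: [-0.3, 0.2, 0.2]
opening: 0.999
finger_force: 0.0
```

Call:
{"method": "step_arm", "body": {
  "steps": [
    [[0, 0, 0], [0, 0, 0]],
    [[0, 0, 0], [0, 0, 0]],
    [[0, 0, 0], [0, 0, 0]],
    [[0, 0, 0], [0, 0, 0]],
    [[0, 0, 0], [0, 0, 0]],
    [[0, 0, 0], [0, 0, 0]]
  ],
  "claw": -1,
  "grip_force": 25
}}

```text
clock: 4.47
tool_pos: [0.6037, 0.1332, 0.0923]
eef_rot: [0.697, 0.717, 0.0, 0.0]
contact_force: [0.7, -0.4, 3.7]
opening: 0.5
finger_force: 24.9
```

Run:
```python
from h import *
st()
plan([.603,.133,.235],91.6)
```

```text
clock 4.475
tool_pos [0.6037 0.1332 0.0923]
eef_rot [6.974e-01 7.167e-01 2.000e-04 2.000e-04]
contact_force [ 0.6809 -0.3953  3.7411]
opening 0.4996
finger_force 24.8927
shift cm [ -0.02  -0.06 -14.27] yaw now 91.56
turn deg [ 0.03  0.   -0.04]
```

Call:
{"method": "step_arm", "body": {
  "steps": [
    [[0, 0, -4], [0, 0, 0]],
    [[0, 0, -5], [0, 0, 0]],
    [[0, 0, -5], [0, 0, 0]],
    [[0, 0, -4], [0, 0, 0]],
    [[-4.4, 0, 0], [0, 0, -5.3]],
    [[-4.4, 0, 0], [0, 0, 0]],
    [[-4.4, 0, 0], [0, 0, 0]],
    [[-4.4, 0, 0], [0, 0, 0]],
    [[-4.4, 0, 0], [0, 0, 0]],
    [[-4.4, 0, 0], [0, 0, 0]],
    [[0, 0, 0], [0, 0, 0]],
    [[0, 0, 0], [0, 0, 0]]
  ]
}}

```text
clock: 5.98
tool_pos: [0.6306, -0.1282, 0.2716]
eef_rot: [0.663, 0.748, 0.0, -0.001]
contact_force: [-0.4, 1.3, -1.1]
opening: 0.496
finger_force: 24.9
```

Run:
```python
from h import *
st()
plan([.5716,-.1364,.16],96.9)
```

```text
clock 5.975
tool_pos [ 0.6306 -0.1282  0.2716]
eef_rot [ 6.632e-01  7.484e-01  2.000e-04 -8.000e-04]
contact_force [-0.4019  1.2827 -1.1161]
opening 0.4956
finger_force 24.8969
shift cm [-0.12 -5.95 11.16] yaw now 96.91
turn deg [-0.05 -0.08  0.01]
```

Call:
{"method": "step_arm", "body": {
  "steps": [
    [[-0.1, -3, 2], [0, 0, 0]],
    [[0, -2.95, 2], [0, 0, 0]],
    [[0, 0, 1.7], [0, 0, 0]],
    [[0, 0, 0], [0, 0, 0]],
    [[0, 0, 0], [0, 0, 0]]
  ]
}}

```text
clock: 6.6
tool_pos: [0.5737, -0.1361, 0.2157]
eef_rot: [0.663, 0.749, 0.001, 0.001]
contact_force: [0.6, 0.3, -1.3]
opening: 0.496
finger_force: 24.9
```

Run:
```python
from h import *
st()
plan([.5716,-.1364,.104],96.9)
a=snap('top')['img'][120:250,290:460]; b=snap('side')['img'][120:250,270:440]
c=np.hstack([cv2.resize(k,(400,306),interpolation=cv2.INTER_CUBIC) for k in (a,b)])
cv2.imwrite('pics/over.png',c[:,:,::-1])
```

```text
clock 6.6
tool_pos [ 0.5737 -0.1361  0.2157]
eef_rot [6.630e-01 7.487e-01 1.000e-03 7.000e-04]
contact_force [ 0.6324  0.2675 -1.3302]
opening 0.4962
finger_force 24.8967
shift cm [-1.000e-02 -2.400e-01  1.117e+01] yaw now 96.95
turn deg [ 0.14 -0.02  0.05]
```

View pics/over.png

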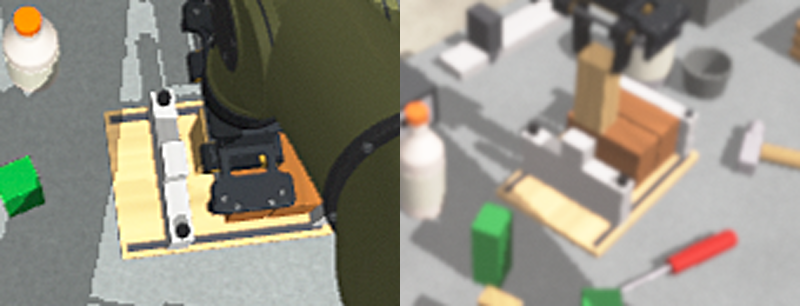

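The block hangs upright over the gap (side view px (600,85) of the crop). Descending gently.

Call:
{"method": "step_arm", "body": {
  "steps": [
    [[0, -0.2, 2], [0, 0, 0]],
    [[0, 0, 2], [0, 0, 0]],
    [[0, 0, 2], [0, 0, 0]],
    [[0, 0, 2], [0, 0, 0]],
    [[0, 0, 1.5], [0, 0, 0]],
    [[0, 0, 1], [0, 0, 0]],
    [[0, 0, 0], [0, 0, 0]],
    [[0, 0, 0], [0, 0, 0]]
  ]
}}

```text
clock: 7.7
tool_pos: [0.5706, -0.1375, 0.1106]
eef_rot: [0.663, 0.748, 0.0, 0.001]
contact_force: [1.4, 0.1, -0.9]
opening: 0.497
finger_force: 24.9
```

Run:
```python
from h import *
st()
plan([.5716,-.1364,.106],96.9)
```

```text
clock 7.7
tool_pos [ 0.5706 -0.1375  0.1106]
eef_rot [6.635e-01 7.482e-01 4.000e-04 5.000e-04]
contact_force [ 1.4299  0.1326 -0.893 ]
opening 0.4969
finger_force 24.8967
shift cm [0.1  0.11 0.46] yaw now 96.87
turn deg [ 0.07  0.02 -0.03]
```

Call:
{"method": "step_arm", "body": {
  "steps": [
    [[-0.2, 0, 0.4], [0, 0, 0]],
    [[-0.2, 0, 0], [0, 0, 0]],
    [[-0.2, 0, 0], [0, 0, 0]],
    [[0, 0, 0], [0, 0, 0]]
  ]
}}

```text
clock: 8.2
tool_pos: [0.5707, -0.1434, 0.106]
eef_rot: [0.664, 0.748, 0.0, -0.0]
contact_force: [0.0, 0.9, -1.8]
opening: 0.495
finger_force: 24.9
```

Call:
{"method": "step_arm", "body": {
  "steps": [
    [[-0.1, 0, 0], [0, 0, 0]],
    [[-0.1, 0, 0], [0, 0, 0]],
    [[0, 0, 0], [0, 0, 0]],
    [[0, 0, 0], [0, 0, 0]]
  ]
}}

```text
clock: 8.7
tool_pos: [0.571, -0.1455, 0.106]
eef_rot: [0.663, 0.748, -0.0, 0.0]
contact_force: [-0.7, 1.6, -1.8]
opening: 0.493
finger_force: 24.9
```

Call:
{"method": "step_arm", "body": {
  "steps": [
    [[-0.1, 0, 0], [0, 0, 0]],
    [[0, 0, 0], [0, 0, 0]],
    [[0, 0, 0], [0, 0, 0]]
  ]
}}

```text
clock: 9.07
tool_pos: [0.5711, -0.1459, 0.1061]
eef_rot: [0.663, 0.748, 0.0, -0.0]
contact_force: [-1.4, 3.0, -0.4]
opening: 0.495
finger_force: 24.9
```

Call:
{"method": "step_arm", "body": {
  "steps": [
    [[-0.1, 0, 0], [0, 0, 0]],
    [[-0.1, 0, 0], [0, 0, 0]],
    [[0, 0, 0], [0, 0, 0]],
    [[0, 0, 0], [0, 0, 0]]
  ]
}}

```text
clock: 9.57
tool_pos: [0.5714, -0.1468, 0.1062]
eef_rot: [0.663, 0.749, 0.001, -0.001]
contact_force: [-1.1, 6.2, 1.3]
opening: 0.494
finger_force: 24.9
```

Call:
{"method": "step_arm", "body": {
  "steps": [
    [[0.3, 0, 0], [0, 0, 0]],
    [[0.4, 0, 0], [0, 0, 0]],
    [[0.4, 0, 0], [0, 0, 0]],
    [[0.2, 0, 0], [0, 0, 0]],
    [[0, 0, 0], [0, 0, 0]],
    [[0, 0, 0], [0, 0, 0]]
  ]
}}

```text
clock: 10.32
tool_pos: [0.5698, -0.1359, 0.106]
eef_rot: [0.664, 0.748, -0.0, 0.0]
contact_force: [0.8, 0.6, -1.9]
opening: 0.498
finger_force: 25.0
```

Seam closed firmly. Now over to the stop.

Call:
{"method": "step_arm", "body": {
  "steps": [
    [[0.2, 0, 0], [0, 0, 0]],
    [[0.1, 0, 0], [0, 0, 0]],
    [[0, 0, 0], [0, 0, 0]],
    [[0, 0, 0], [0, 0, 0]]
  ]
}}

```text
clock: 10.82
tool_pos: [0.5695, -0.1331, 0.1061]
eef_rot: [0.664, 0.748, -0.0, 0.0]
contact_force: [0.1, -2.6, -0.0]
opening: 0.496
finger_force: 25.0
```

Call:
{"method": "step_arm", "body": {
  "steps": [
    [[0.1, 0, 0], [0, 0, 0]],
    [[0.1, 0, 0], [0, 0, 0]],
    [[0, 0, 0], [0, 0, 0]],
    [[0, 0, 0], [0, 0, 0]]
  ]
}}

```text
clock: 11.32
tool_pos: [0.5694, -0.133, 0.1061]
eef_rot: [0.664, 0.747, -0.001, 0.001]
contact_force: [0.5, -6.9, -1.1]
opening: 0.495
finger_force: 24.9
```

Call:
{"method": "step_arm", "body": {
  "steps": [
    [[-0.15, 0, 0.1], [0, 0, 0]],
    [[0, 0, 0.1], [0, 0, 0]],
    [[0, 0, 0.1], [0, 0, 0]],
    [[0, 0, 0], [0, 0, 0]],
    [[0, 0, 0], [0, 0, 0]]
  ]
}}

```text
clock: 11.95
tool_pos: [0.5697, -0.133, 0.1043]
eef_rot: [0.664, 0.748, -0.0, 0.001]
contact_force: [-1.3, -4.9, 10.2]
opening: 0.494
finger_force: 24.9
```

Run:
```python
from h import *
st(); plan([.5694,-.133,.1],96.9)
```

```text
clock 11.95
tool_pos [ 0.5697 -0.133   0.1043]
eef_rot [ 6.638e-01  7.479e-01 -4.000e-04  1.000e-03]
contact_force [-1.2572 -4.8507 10.1642]
opening 0.4937
finger_force 24.9412
shift cm [ 0.01 -0.03  0.43] yaw now 96.82
turn deg [ 0.04  0.11 -0.08]
```

Call:
{"method": "step_arm", "body": {
  "steps": [
    [[0, 0, -0.1], [0, 0, 0]],
    [[0, 0, 0], [0, 0, 0]],
    [[0, 0, 0], [0, 0, 0]],
    [[0, 0, 0], [0, 0, 0]],
    [[0, 0, 0], [0, 0, 0]]
  ],
  "claw": 1
}}

```text
clock: 12.58
tool_pos: [0.5694, -0.1319, 0.1039]
eef_rot: [0.663, 0.748, 0.0, -0.0]
contact_force: [0.7, -0.1, -0.6]
opening: 1.001
finger_force: 0.0
```

Call:
{"method": "step_arm", "body": {
  "steps": [
    [[0, 0, -3], [0, 0, 0]],
    [[0, 0, -4], [0, 0, 0]],
    [[0, 0, -4], [0, 0, 0]],
    [[0, 0, -4], [0, 0, 0]],
    [[5, 0, 0], [0, 0, 0]],
    [[5, 0, 0], [0, 0, 0]],
    [[5, 0, 0], [0, 0, 0]],
    [[5, 0, 0], [0, 0, 0]],
    [[0, 0, 0], [0, 0, 0]]
  ]
}}

```text
clock: 13.7
tool_pos: [0.5446, 0.0722, 0.2546]
eef_rot: [0.66, 0.751, 0.001, -0.001]
contact_force: [-0.2, -1.3, 0.5]
opening: 1.002
finger_force: 0.0
```

Run:
```python
from h import *
st(); print(np.degrees(sensors.get_state()['q']).round())
s=snap('top'); a=s['img'][140:235,325:445]
cv2.imwrite('pics/placed.png',cv2.resize(a,(720,570),interpolation=cv2.INTER_CUBIC)[:,:,::-1])
plan([.592,.326,.25],-102.9)
```

```text
clock 13.7
tool_pos [0.5446 0.0722 0.2546]
eef_rot [ 0.6602  0.7511  0.0014 -0.0009]
contact_force [-0.1743 -1.3105  0.4691]
opening 1.002
finger_force 0.0
[  5.  34. -29. 101.  21.  50. -25.]
shift cm [24.96  7.85  0.43] yaw now 97.12
turn deg [ 5.0000e-02  1.0000e-02 -1.5998e+02]
```

View pics/placed.png

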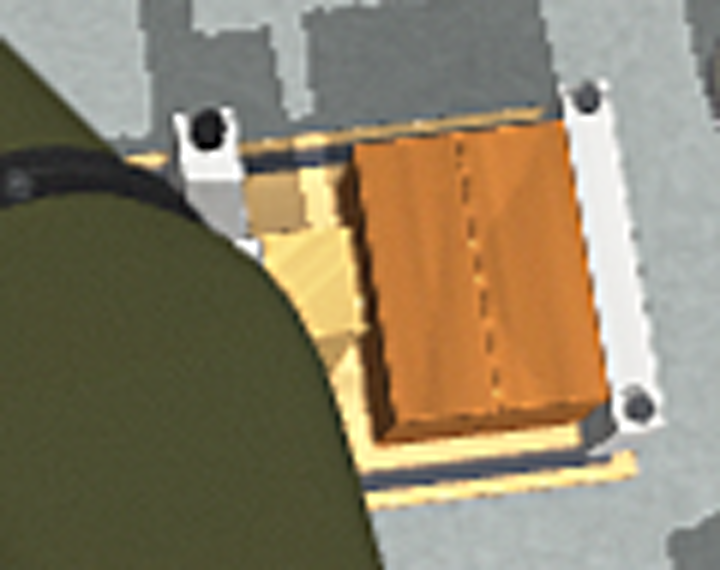

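Block stands against the stop (crop (300,290)) and the seam (crop (475,270)) is closed. On to the wedge.

Call:
{"method": "step_arm", "body": {
  "steps": [
    [[5, 1.57, 0], [0, 0, 0]],
    [[5, 1.57, 0], [0, 0, 0]],
    [[5, 1.57, 0], [0, 0, 0]],
    [[5, 1.57, 0], [0, 0, 0]],
    [[5, 1.57, 0], [0, 0, 0]],
    [[0, 0, 0], [0, 0, -10]],
    [[0, 0, 0], [0, 0, -10]],
    [[0, 0, 0], [0, 0, -10]],
    [[0, 0, 0], [0, 0, -10]],
    [[0, 0, 0], [0, 0, -10]],
    [[0, 0, 0], [0, 0, -10]],
    [[0, 0, 0], [0, 0, -10]]
  ]
}}

```text
clock: 15.25
tool_pos: [0.5948, 0.3215, 0.2534]
eef_rot: [0.113, 0.994, -0.001, 0.0]
contact_force: [-0.3, 0.6, -0.7]
opening: 1.004
finger_force: 0.0
```

Call:
{"method": "step_arm", "body": {
  "steps": [
    [[0, 0, 0], [0, 0, -10]],
    [[0, 0, 0], [0, 0, -10]],
    [[0, 0, 0], [0, 0, -10]],
    [[0, 0, 0], [0, 0, -10]],
    [[0, 0, 0], [0, 0, -10]],
    [[0, 0, 0], [0, 0, -10]],
    [[0, 0, 0], [0, 0, -10]],
    [[0, 0, 0], [0, 0, -10]],
    [[0, 0, 0], [0, 0, -10]],
    [[0, 0, 0], [0, 0, 0]],
    [[0, 0, 0], [0, 0, 0]]
  ]
}}

```text
clock: 16.62
tool_pos: [0.5941, 0.3229, 0.2536]
eef_rot: [-0.62, 0.785, -0.0, -0.0]
contact_force: [-0.6, -0.1, 0.3]
opening: 1.001
finger_force: 0.0
```

Run:
```python
from h import *
st(); print(np.degrees(sensors.get_state()['q']).round())
plan([.592,.326,.114],-102.9)
```

```text
clock 16.625
tool_pos [0.5941 0.3229 0.2536]
eef_rot [-6.199e-01  7.847e-01 -4.000e-04 -3.000e-04]
contact_force [-0.5816 -0.0682  0.334 ]
opening 1.0006
finger_force 0.0
[ -5.  54. -64.  77.  48.  78.  98.]
shift cm [-0.27  0.28 13.96] yaw now -103.38
turn deg [-0.01 -0.06 -0.48]
```

Call:
{"method": "step_arm", "body": {
  "steps": [
    [[-0.27, 0.28, 4], [0, 0, -0.5]],
    [[0, 0, 4], [0, 0, 0]],
    [[0, 0, 4], [0, 0, 0]],
    [[0, 0, 1.8], [0, 0, 0]],
    [[0, 0, 0], [0, 0, 0]],
    [[0, 0, 0], [0, 0, 0]]
  ]
}}

```text
clock: 17.38
tool_pos: [0.5921, 0.3283, 0.1178]
eef_rot: [-0.625, 0.781, 0.0, 0.001]
contact_force: [0.3, 0.9, 0.1]
opening: 1.001
finger_force: 0.0
```

Call:
{"method": "step_arm", "body": {
  "steps": [
    [[0, 0, 0], [0, 0, 0]],
    [[0, 0, 0], [0, 0, 0]],
    [[0, 0, 0], [0, 0, 0]],
    [[0, 0, 0], [0, 0, 0]],
    [[0, 0, 0], [0, 0, 0]]
  ],
  "claw": -1,
  "grip_force": 45
}}

```text
clock: 18.0
tool_pos: [0.5914, 0.3273, 0.1161]
eef_rot: [-0.625, 0.781, -0.0, 0.0]
contact_force: [-0.3, -0.2, 1.1]
opening: 0.56
finger_force: 45.0
```

Call:
{"method": "step_arm", "body": {
  "steps": [
    [[0, 0, -4], [0, 0, 0]],
    [[0, 0, -5], [0, 0, 0]],
    [[0, 0, -5], [0, 0, 0]],
    [[0, 0, -4], [0, 0, 0]],
    [[0, 0, 0], [0, 0, 0]],
    [[0, 0, 0], [0, 0, 0]]
  ]
}}

```text
clock: 18.75
tool_pos: [0.5912, 0.3267, 0.2947]
eef_rot: [-0.625, 0.781, -0.0, -0.001]
contact_force: [0.3, -1.6, -1.9]
opening: 0.561
finger_force: 45.0
```

Run:
```python
from h import *
st()
P=sensors.get_state()['tool_pos']
o=[]
for n in('top','side'):
    s=snap(n); u,v=map(int,proj(s,P-[0,0,.05])); print(n,u,v)
    v0=max(0,v-50);u0=max(0,u-50); o.append(cv2.resize(s['img'][v0:v0+100,u0:u0+100],(390,390),interpolation=cv2.INTER_CUBIC))
cv2.imwrite('pics/held.png',np.hstack(o)[:,:,::-1])
```

```text
clock 18.75
tool_pos [0.5912 0.3267 0.2947]
eef_rot [-6.251e-01  7.805e-01 -5.000e-04 -1.000e-03]
contact_force [ 0.3413 -1.6222 -1.9466]
opening 0.5608
finger_force 44.9899
top 170 163
side 211 220
```

View pics/held.png

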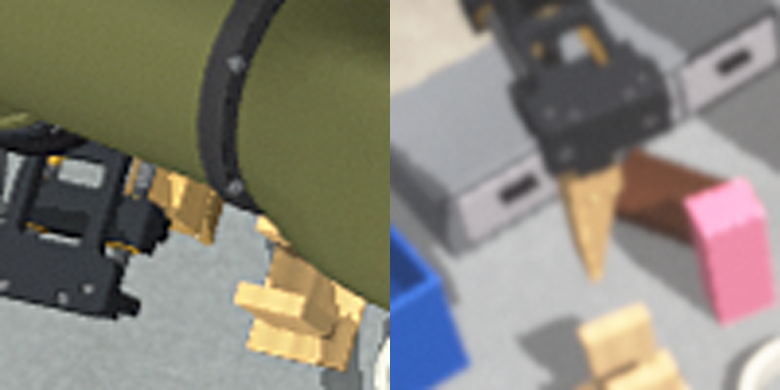

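Run:
```python
from h import *
S=sensors.get_state();P=S['tool_pos'];R=Rotation.from_quat(S['eef_rot']).as_matrix()
s=snap('side'); im=s['img']
tx=R[:,0] # yaw -103 : toward world -y
for sg in(1,-1):
    T=P-[0,0,.1061]+tx*.012*sg
    print(sg,'tip corners',[np.round(proj(s,T+tx*a+R[:,1]*b),1).tolist() for a in(-.003,.003) for b in(-.015,.015)])
hsv=cv2.cvtColor(im,cv2.COLOR_RGB2HSV)
m=(hsv[:,:,0]>12)&(hsv[:,:,0]<26)&(hsv[:,:,1]>70)
for v in range(212,250,3):
    c=np.where(m[v,195:235])[0]+195; print(v,(c.min(),c.max()) if len(c) else None)
```

```text
1 tip corners [[216.5, 229.9], [221.1, 238.2], [218.8, 228.9], [223.4, 237.2]]
-1 tip corners [[207.1, 233.7], [211.6, 242.2], [209.5, 232.8], [214.0, 241.2]]
212 (np.int64(217), np.int64(219))
215 (np.int64(205), np.int64(220))
218 (np.int64(205), np.int64(220))
221 (np.int64(206), np.int64(218))
224 (np.int64(207), np.int64(218))
227 (np.int64(208), np.int64(217))
230 (np.int64(208), np.int64(216))
233 (np.int64(209), np.int64(215))
236 (np.int64(211), np.int64(215))
239 (np.int64(212), np.int64(214))
242 None
245 None
248 None
```

The tip pixel (213,240) fits the flat side towards world +y (prediction (212–214,242)); the opposite would be (222,238). The wedge needs only a 20° turn, which with this grasp would exceed joint 7, so I set it back and regrasp half a turn round.

Call:
{"method": "step_arm", "body": {
  "steps": [
    [[0, 0, 5], [0, 0, 0]],
    [[0, 0, 5], [0, 0, 0]],
    [[0, 0, 4], [0, 0, 0]],
    [[0, 0, 2], [0, 0, 0]],
    [[0, 0, 1], [0, 0, 0]],
    [[0, 0, 0.9], [0, 0, 0]],
    [[0, 0, 0], [0, 0, 0]],
    [[0, 0, 0], [0, 0, 0]]
  ]
}}

```text
clock: 19.9
tool_pos: [0.5918, 0.3278, 0.1181]
eef_rot: [-0.625, 0.781, 0.0, 0.001]
contact_force: [0.0, 0.7, -0.3]
opening: 0.555
finger_force: 45.0
```

Call:
{"method": "step_arm", "body": {
  "steps": [
    [[0, 0, 0], [0, 0, 0]],
    [[0, 0, 0], [0, 0, 0]],
    [[0, 0, 0], [0, 0, 0]],
    [[0, 0, -4], [0, 0, 0]],
    [[0, 0, -4], [0, 0, 0]],
    [[0, 0, 0], [0, 0, 10]],
    [[0, 0, 0], [0, 0, 10]],
    [[0, 0, 0], [0, 0, 10]],
    [[0, 0, 0], [0, 0, 10]],
    [[0, 0, 0], [0, 0, 10]],
    [[0, 0, 0], [0, 0, 10]],
    [[0, 0, 0], [0, 0, 10]]
  ],
  "claw": 1
}}

```text
clock: 21.4
tool_pos: [0.5913, 0.3274, 0.1971]
eef_rot: [-0.062, 0.998, 0.0, -0.0]
contact_force: [-0.8, -0.2, 0.4]
opening: 0.998
finger_force: 0.0
```

Call:
{"method": "step_arm", "body": {
  "steps": [
    [[0, 0, 0], [0, 0, 10]],
    [[0, 0, 0], [0, 0, 10]],
    [[0, 0, 0], [0, 0, 10]],
    [[0, 0, 0], [0, 0, 10]],
    [[0, 0, 0], [0, 0, 10]],
    [[0, 0, 0], [0, 0, 10]],
    [[0, 0, 0], [0, 0, 10]],
    [[0, 0, 0], [0, 0, 10]],
    [[0, 0, 0], [0, 0, 10]],
    [[0, 0, 0], [0, 0, 10]],
    [[0, 0, 0], [0, 0, 10]],
    [[0, 0, 0], [0, 0, 0]]
  ]
}}

```text
clock: 22.9
tool_pos: [0.5911, 0.3277, 0.1971]
eef_rot: [0.78, 0.626, -0.0, 0.0]
contact_force: [0.1, -0.4, 0.5]
opening: 1.0
finger_force: 0.0
```

Run:
```python
from h import *
st(); print(np.degrees(sensors.get_state()['q']).round())
plan([.5914,.3273,.1161],77.1)
```

```text
clock 22.9
tool_pos [0.5911 0.3277 0.1971]
eef_rot [ 7.798e-01  6.260e-01 -0.000e+00  2.000e-04]
contact_force [ 0.1307 -0.446   0.5459]
opening 0.9998
finger_force 0.0
[-23.  47. -20.  82.  18.  55. -60.]
shift cm [-0.03  0.03  8.1 ] yaw now 77.51
turn deg [0.01 0.01 0.41]
```

Call:
{"method": "step_arm", "body": {
  "steps": [
    [[0, 0, 4], [0, 0, 0]],
    [[0, 0, 3], [0, 0, 0]],
    [[0, 0, 1.1], [0, 0, 0]],
    [[0, 0, 0], [0, 0, 0]]
  ]
}}

```text
clock: 23.4
tool_pos: [0.5912, 0.3274, 0.1158]
eef_rot: [0.78, 0.626, -0.0, -0.0]
contact_force: [-0.0, -0.7, 0.3]
opening: 0.999
finger_force: 0.0
```

Call:
{"method": "step_arm", "body": {
  "steps": [
    [[0, 0, 0], [0, 0, 0]],
    [[0, 0, 0], [0, 0, 0]],
    [[0, 0, 0], [0, 0, 0]],
    [[0, 0, 0], [0, 0, 0]],
    [[0, 0, 0], [0, 0, 0]]
  ],
  "claw": -1,
  "grip_force": 50
}}

```text
clock: 24.02
tool_pos: [0.5916, 0.3274, 0.1163]
eef_rot: [0.781, 0.625, 0.0, 0.0]
contact_force: [-1.0, -0.6, 2.5]
opening: 0.562
finger_force: 50.0
```

Call:
{"method": "step_arm", "body": {
  "steps": [
    [[0, 0, -4], [0, 0, 0]],
    [[0, 0, -5], [0, 0, 0]],
    [[0, 0, -5], [0, 0, 0]],
    [[0, 0, -4], [0, 0, 0]],
    [[0, 0, 0], [0, 0, -10]],
    [[0, 0, 0], [0, 0, -9.5]],
    [[0, 0, 0], [0, 0, 0]]
  ]
}}

```text
clock: 24.9
tool_pos: [0.5912, 0.3271, 0.2956]
eef_rot: [0.664, 0.748, -0.0, -0.0]
contact_force: [-0.5, 0.4, -0.5]
opening: 0.557
finger_force: 50.0
```

Run:
```python
from h import *
st(); print(np.degrees(sensors.get_state()['q']).round())
s=snap('side'); hsv=cv2.cvtColor(s['img'],cv2.COLOR_RGB2HSV)
S=sensors.get_state();P=S['tool_pos'];R=Rotation.from_quat(S['eef_rot']).as_matrix();tx=R[:,0]
for sg in(1,-1):
    T=P-[0,0,.1061]+tx*.012*sg
    print(sg,[np.round(proj(s,T+tx*a+R[:,1]*b),1).tolist() for a in(-.003,.003) for b in(-.015,.015)])
m=(hsv[:,:,0]>12)&(hsv[:,:,0]<26)&(hsv[:,:,1]>70)
for v in range(218,250,3):
    c=np.where(m[v,195:235])[0]+195; print(v,(c.min(),c.max()) if len(c) else None)
# insertion target: block face = stop face - 36; wedge centre 15 further
st_=np.array([.5694,-.133]); y=np.array([-.1201,.9928]); w=st_-y*(.018+.015+.0)
print('wedge centre flat-on-block',w); plan([*w,.30],96.9)
```

```text
clock 24.9
tool_pos [0.5912 0.3271 0.2956]
eef_rot [ 6.641e-01  7.476e-01 -4.000e-04 -3.000e-04]
contact_force [-0.5242  0.4153 -0.5298]
opening 0.5569
finger_force 49.9927
[-20.  42. -27.  75.  19.  68. -41.]
1 [[216.1, 240.6], [207.9, 234.2], [214.1, 242.1], [205.9, 235.7]]
-1 [[223.7, 234.6], [215.5, 228.4], [221.8, 236.1], [213.6, 229.8]]
218 (np.int64(203), np.int64(219))
221 (np.int64(204), np.int64(219))
224 (np.int64(205), np.int64(219))
227 (np.int64(206), np.int64(218))
230 (np.int64(207), np.int64(217))
233 (np.int64(207), np.int64(217))
236 (np.int64(209), np.int64(216))
239 (np.int64(213), np.int64(216))
242 None
245 None
248 None
wedge centre flat-on-block [ 0.5733633 -0.1657624]
shift cm [-48.75  -7.52  -0.43] yaw now 96.69
turn deg [-0.05  0.01 -0.21]
```

Now the flat side faces jig +y (tip at (214,241) as predicted). Carry to above the space.

Call:
{"method": "step_arm", "body": {
  "steps": [
    [[-4.9, -0.75, 0], [0, 0, 0]],
    [[-4.9, -0.75, 0], [0, 0, 0]],
    [[-4.9, -0.75, 0], [0, 0, 0]],
    [[-4.9, -0.75, 0], [0, 0, 0]],
    [[-4.9, -0.75, 0], [0, 0, 0]],
    [[-4.9, -0.75, 0], [0, 0, 0]],
    [[-4.9, -0.75, 0], [0, 0, 0]],
    [[-4.9, -0.75, 0], [0, 0, 0]],
    [[-4.9, -0.75, 0], [0, 0, 0]],
    [[-4.8, -0.75, 0], [0, 0, 0]],
    [[0, 0, 0], [0, 0, 0]],
    [[0, 0, 0], [0, 0, 0]]
  ]
}}

```text
clock: 26.45
tool_pos: [0.5755, -0.1661, 0.296]
eef_rot: [0.664, 0.748, 0.0, -0.0]
contact_force: [0.1, 0.8, -1.5]
opening: 0.564
finger_force: 50.0
```

Run:
```python
from h import *
st(); plan([.5736,-.1679,.20],96.9)
```

```text
clock 26.45
tool_pos [ 0.5755 -0.1661  0.296 ]
eef_rot [ 6.639e-01  7.478e-01  4.000e-04 -4.000e-04]
contact_force [ 0.1402  0.8254 -1.5483]
opening 0.5641
finger_force 49.9937
shift cm [-0.16 -0.21  9.6 ] yaw now 96.8
turn deg [ 0.01 -0.06 -0.1 ]
```

Call:
{"method": "step_arm", "body": {
  "steps": [
    [[-0.16, -0.2, 3], [0, 0, 0]],
    [[0, 0, 3], [0, 0, 0]],
    [[0, 0, 3], [0, 0, 0]],
    [[0, 0, 0.6], [0, 0, 0]],
    [[0, 0, 0], [0, 0, 0]],
    [[0, 0, 0], [0, 0, 0]]
  ]
}}

```text
clock: 27.2
tool_pos: [0.5747, -0.1685, 0.2014]
eef_rot: [0.663, 0.748, 0.001, 0.001]
contact_force: [-0.0, -0.0, -1.5]
opening: 0.559
finger_force: 50.0
```

Call:
{"method": "step_arm", "body": {
  "steps": [
    [[0, 0, 0.5], [0, 0, 0]],
    [[0, 0, 0.5], [0, 0, 0]],
    [[0, 0, 0.4], [0, 0, 0]],
    [[0, 0, 0], [0, 0, 0]],
    [[0, 0, 0], [0, 0, 0]]
  ]
}}

```text
clock: 27.82
tool_pos: [0.5737, -0.1689, 0.1861]
eef_rot: [0.663, 0.748, 0.0, 0.0]
contact_force: [0.1, 0.2, -0.8]
opening: 0.566
finger_force: 50.0
```

Call:
{"method": "step_arm", "body": {
  "steps": [
    [[0, 0, 0.4], [0, 0, 0]],
    [[0, 0, 0.4], [0, 0, 0]],
    [[0, 0, 0.2], [0, 0, 0]],
    [[0, 0, 0], [0, 0, 0]],
    [[0, 0, 0], [0, 0, 0]]
  ]
}}

```text
clock: 28.45
tool_pos: [0.5737, -0.1689, 0.176]
eef_rot: [0.663, 0.748, 0.0, -0.0]
contact_force: [-0.5, 0.4, -0.2]
opening: 0.558
finger_force: 50.0
```

Call:
{"method": "step_arm", "body": {
  "steps": [
    [[0.1, 0, 0], [0, 0, 0]],
    [[0.1, 0, 0], [0, 0, 0]],
    [[0, 0, 0], [0, 0, 0]],
    [[0, 0, 0], [0, 0, 0]]
  ]
}}

```text
clock: 28.95
tool_pos: [0.5734, -0.167, 0.1761]
eef_rot: [0.663, 0.748, -0.0, 0.0]
contact_force: [-0.9, -0.3, 0.0]
opening: 0.56
finger_force: 50.0
```

Call:
{"method": "step_arm", "body": {
  "steps": [
    [[0.1, 0, 0], [0, 0, 0]],
    [[0.1, 0, 0], [0, 0, 0]],
    [[0, 0, 0], [0, 0, 0]],
    [[0, 0, 0], [0, 0, 0]]
  ]
}}

```text
clock: 29.45
tool_pos: [0.5731, -0.1652, 0.176]
eef_rot: [0.664, 0.748, -0.0, 0.0]
contact_force: [-0.2, -1.1, -1.4]
opening: 0.558
finger_force: 50.0
```

Call:
{"method": "step_arm", "body": {
  "steps": [
    [[0, 0, 0.4], [0, 0, 0]],
    [[0, 0, 0.3], [0, 0, 0]],
    [[0, 0, 0], [0, 0, 0]],
    [[0, 0, 0], [0, 0, 0]]
  ]
}}

```text
clock: 29.95
tool_pos: [0.573, -0.1651, 0.1689]
eef_rot: [0.664, 0.748, -0.0, -0.0]
contact_force: [0.2, -0.6, -1.2]
opening: 0.559
finger_force: 50.0
```

Call:
{"method": "step_arm", "body": {
  "steps": [
    [[0, 0, 0.3], [0, 0, 0]],
    [[0, 0, 0.3], [0, 0, 0]],
    [[0, 0, 0], [0, 0, 0]],
    [[0, 0, 0], [0, 0, 0]]
  ]
}}

```text
clock: 30.45
tool_pos: [0.5738, -0.1653, 0.164]
eef_rot: [0.663, 0.748, 0.0, 0.001]
contact_force: [-1.1, -0.7, 6.8]
opening: 0.557
finger_force: 50.0
```

Call:
{"method": "step_arm", "body": {
  "steps": [
    [[0, 0, 0.3], [0, 0, 0]],
    [[0, 0, 0.3], [0, 0, 0]],
    [[0, 0, 0], [0, 0, 0]],
    [[0, 0, 0], [0, 0, 0]]
  ]
}}

```text
clock: 30.95
tool_pos: [0.5747, -0.1652, 0.1623]
eef_rot: [0.663, 0.749, 0.0, 0.003]
contact_force: [-7.9, -1.0, 34.2]
opening: 0.556
finger_force: 50.1
```

Call:
{"method": "step_arm", "body": {
  "steps": [
    [[0, 0, 0], [0, 0, 0]],
    [[0, 0, 0], [0, 0, 0]],
    [[0, 0, 0], [0, 0, 0]],
    [[0, 0, 0], [0, 0, 0]]
  ]
}}

```text
clock: 31.45
tool_pos: [0.5747, -0.1653, 0.1623]
eef_rot: [0.663, 0.749, 0.0, 0.003]
contact_force: [-7.8, -0.0, 34.5]
opening: 0.563
finger_force: 50.1
```

Run:
```python
from h import *
st()
a=snap('top')['img'][140:240,310:440]; b=snap('side')['img'][120:220,290:420]
cv2.imwrite('pics/fin.png',np.hstack([cv2.resize(k,(400,308),interpolation=cv2.INTER_CUBIC) for k in (a,b)])[:,:,::-1])
```

```text
clock 31.45
tool_pos [ 0.5747 -0.1653  0.1623]
eef_rot [6.631e-01 7.486e-01 3.000e-04 2.900e-03]
contact_force [-7.7845 -0.0424 34.4683]
opening 0.5634
finger_force 50.0604
```

View pics/fin.png

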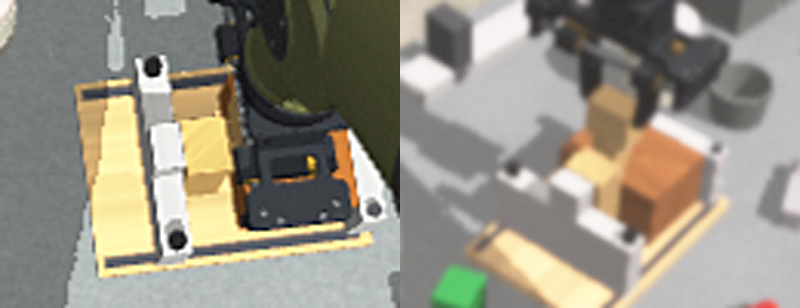

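The block stands flat against the stop (205,150), the wedge (610,125 on the right) sits upright beside it, and the halves are closed at a steady 34 N. Handing in.

```bash
python3 -c "
from plant import finish_job
print(finish_job())"
```

```text
the job is handed in; nothing more can be done
None
```

I closed the seam and handed the job in at about 31 s: the thick block stands against the stop, and I finished holding the wedge and pressing it down at about 34 N, its thin end roughly 44 mm above the bed. The hand-in returned no verdict.

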